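# Put the dropper bottles back into their own colour dishes

## Task

The four dropper bottles have been put back into the wrong dishes: swap them round until each one stands upright in the dish of its own cap colour (red, blue, white, green). The empty black dish is free for parking a bottle on the way. Keep the bottles upright throughout.

Things in the scene. Friction and masses are not known exactly. Their poses are not given: they have to be found in the camera images.
- red_bottle: loose small dropper bottle, about 30 g: round white body 24 mm across with a red screw cap about 18 mm across, 56 mm tall in all. The body is straight-sided to about 28 mm, then a shoulder leads to the cap, which begins at 37 to 39 mm. Origin at the centre of its underside, z up through the cap. It starts upright in a dish of another colour.
- blue_bottle: loose small dropper bottle, about 30 g: round white body 24 mm across with a blue screw cap about 18 mm across, 56 mm tall in all. The body is straight-sided to about 28 mm, then a shoulder leads to the cap, which begins at 37 to 39 mm. Origin at the centre of its underside, z up through the cap. It starts upright in a dish of another colour.
- white_bottle: loose small dropper bottle, about 30 g: round white body 24 mm across with a white screw cap about 18 mm across, 59 mm tall in all. The body is straight-sided to about 28 mm, then a shoulder leads to the cap, which begins at 37 to 39 mm. Origin at the centre of its underside, z up through the cap. It starts upright in a dish of another colour.
- green_bottle: loose small dropper bottle, about 30 g: round white body 24 mm across with a green screw cap about 18 mm across, 56 mm tall in all. The body is straight-sided to about 28 mm, then a shoulder leads to the cap, which begins at 37 to 39 mm. Origin at the centre of its underside, z up through the cap. It starts upright in a dish of another colour.
- red_dish: red round dish, fixed, 58 mm across, 9 mm high: floor 4 mm thick, rim 4 mm wide, about 46 mm free width at the floor. Origin at the centre of its underside, on a mat 2 mm above the table; z up. It belongs to the red-capped bottle; another bottle stands in it at the start.
- blue_dish: blue round dish, fixed, 58 mm across, 9 mm high: floor 4 mm thick, rim 4 mm wide, about 46 mm free width at the floor. Origin at the centre of its underside, on a mat 2 mm above the table; z up. It belongs to the blue-capped bottle; another bottle stands in it at the start.
- white_dish: white round dish, fixed, 58 mm across, 9 mm high: floor 4 mm thick, rim 4 mm wide, about 46 mm free width at the floor. Origin at the centre of its underside, on a mat 2 mm above the table; z up. It belongs to the white-capped bottle; another bottle stands in it at the start.
- green_dish: green round dish, fixed, 58 mm across, 9 mm high: floor 4 mm thick, rim 4 mm wide, about 46 mm free width at the floor. Origin at the centre of its underside, on a mat 2 mm above the table; z up. It belongs to the green-capped bottle; another bottle stands in it at the start.
- black_dish: black round dish, fixed, 58 mm across, 9 mm high: floor 4 mm thick, rim 4 mm wide, about 46 mm free width at the floor. Origin at the centre of its underside, on a mat 2 mm above the table; z up. The spare: no bottle's own, empty at the start. Dishes are at least 110 mm apart (centres); fixed things between them are up to 20 mm high, a stapler (41 mm) is at the mat's right edge.
Mind the look-alikes: they are no part of the job. Leave any yellow look-alike of the red_bottle alone. Leave any brown look-alike of the blue_bottle alone.

How it is judged:
At the end, for the whole second after the job is handed in: Each of the four bottles stands upright (within about 6 degrees) on the floor of the dish of its own cap colour, inside the rim (centres within 15 mm), released and at rest (horizontal distance between red_bottle and red_dish below 0.015 m and z of red_bottle in the frame of red_dish between 0.002 and 0.007 m and angle between each of red_bottle, blue_bottle, white_bottle, green_bottle's own z axis and vertical below 0.1 rad and linear speed of each of red_bottle, blue_bottle, white_bottle, green_bottle below 0.02 m/s and angular speed of each of red_bottle, blue_bottle, white_bottle, green_bottle below 0.2 rad/s and horizontal distance between blue_bottle and blue_dish below 0.015 m and z of blue_bottle in the frame of blue_dish between 0.002 and 0.007 m and horizontal distance between white_bottle and white_dish below 0.015 m and z of white_bottle in the frame of white_dish between 0.002 and 0.007 m and horizontal distance between green_bottle and green_dish below 0.015 m and z of green_bottle in the frame of green_dish between 0.002 and 0.007 m); the robot touches nothing.
It fails at once if the red-capped bottle is tipped over (leans more than about 45 degrees) (angle between red_bottle's own z axis and vertical above 0.8 rad).
It fails at once if the blue-capped bottle is tipped over (leans more than about 45 degrees) (angle between blue_bottle's own z axis and vertical above 0.8 rad).
It fails at once if the white-capped bottle is tipped over (leans more than about 45 degrees) (angle between white_bottle's own z axis and vertical above 0.8 rad).
It fails at once if the green-capped bottle is tipped over (leans more than about 45 degrees) (angle between green_bottle's own z axis and vertical above 0.8 rad).
It also fails if it takes over 115 s, if anything falls off the work surface, if the arm or the gripper's body presses on something with over 40 N, if the wrist force passes 120 N, or if a joint passes its speed limit or range.

## Robot

A 6-joint arm with a two-finger parallel gripper is mounted at the origin on a cart in front of the work surface, level with it; the furniture and walls round the work are solid. World frame = base frame: x ahead of the robot, y to its left, z up, the work surface at z = 0. Lengths are in m, angles in rad, forces in N, time in s.
With the tool pointing down it reaches from about 0.425 to 0.95 m from the base axis. Payload 3.5 kg.
Tool frame: the origin (TCP) lies at the very end of the fingers, on their centre line; the grasp point (between the pads) lies 19 mm behind it (ctrl.grip_point_offset is the distance from the TCP to the grasp point, in m); z points along the fingers, y is the line along which they close (so a half turn about z gives the same grasp; the last joint's range is limited). The gripper opens to 85 mm and grips with 20 to 120 N. Pads are 22 mm wide; open, the fingers measure 114 mm over their backs; the gripper's body (76 mm by 85 mm) begins 54 mm behind the grasp point. The pads swing forward as they close: fully open they stand 13 mm farther back than shut.
Start: joints at [1.16, 0.286, 1.577, -0, 1.279, -0.15], TCP at [0.174, 0.652, 0.196] pointing down, gripper open.
Joint ranges: [-2.77, 2.77], [-0.9, 2.22], [0.21, 2.48], [-1.53, 4.67], [0.24, 2.81], [-2.84, 2.84]. Speed limits (rad/s): [2.79, 2.79, 3.14, 3.14, 3.14, 3.14].

## Interface

Orientations are given as a unit quaternion [x, y, z, w].
In Python, from plant import ctrl gives the robot as it stands. The module is installed in compiled form; this text tells all that it offers.
- The arm moves only by the shell command python3 -m pendant 'ROWS' [OPENING] [FORCE]. ROWS is JSON, a list of rows, each an object of numbers: "dx", "dy", "dz": the shift along the tool's x, y, z in cm; "twist": the turn about the tool's z in degrees. A call has 1 to 10 rows; each row is the pose to reach, as a shift and turn from the pose commanded when the call began, along the tool's axes at that moment; what a row does not reach only later rows make up. A row lasts 1/8 s, in which the tool goes at most 62.5 mm and 10.7 degrees, less where a joint would pass 70% of its speed; a pose out of reach is approached as far as the arm can. A call with a gripper value outside its range is refused whole. OPENING is the opening in per cent of the stroke, from 0 (shut) to 100 (fully open), set as the call begins (- or left out, the last holds). The fingers move at their own pace and stop on an object; FORCE is the grip in N (left out, the last holds). Time passes only in rows, so rows that repeat a pose let the fingers close. It gives the time, the measured TCP pose, the force, the opening and the grip force at its end, in the units of the state.
- ctrl.get_state(): the state, without advancing time (a new reading comes with each control period).
- ctrl.read_camera(name): name is "scene" or "top"; returns a dict with "img" (420x560x3 uint8, red, green, blue), "depth" (420x560 float32, m along the optical axis (not along the pixel's ray), 0 where there is no reading), "camera_matrix" (3x3 intrinsics, pixels), "xyz" and "rotation" of the camera in the world. Camera axes: x right, y up, looking along -z (the intrinsics and any distortion apply to the point x, -y, -z); pixel columns grow to the right and rows downward; lengths in m; the calibration is good to about 2 mm. A picture is of the moment at which its call begins.
- ctrl.sign_off(): hands the job in; it is judged then, once.
The state is a dict: "time": time; "qpos": joint angles; "dq": joint speeds; "joint_efforts": joint torques, N m; "eef_pos": TCP position; "tcp_rot": TCP orientation; "contact_force": force on the tool from outside, world axes, zero at the start; "wrist_torque": the same for the moment, N m; "opening": opening from 0.0 (shut) to 1.0 (fully open); "finger_force": force on a finger pad.
Only numpy, scipy, OpenCV 4.12 (cv2) and the standard library are available. Lean on these libraries where they do the work, as an engineer would, in place of code of your own. Each camera call takes 0.05 s, during which the arm holds its last target. There are 200 camera calls.

## Working session

There is one attempt and no reset: what is moved stays moved. The work goes in short steps, Python scripts to look and compute and a shell command to move; the robot and the scene stay as the last step left them, time stands still between calls to the robot, and variables do not carry over. Pictures are saved under pics/ and viewed, at most 14 in all, crops included, and the job is handed in when it is done.

```bash
mkdir -p pics && cat > h.py <<'E'
from plant import ctrl
import numpy as np, cv2
def shot(n,f):
    c=ctrl.read_camera(n); cv2.imwrite('pics/'+f,c['img'][:,:,::-1]); np.savez(f'pics/{n}.npz',**c); return c
def load(n): return np.load(f'pics/{n}.npz')
def ray(c,u,v):
    K=c['camera_matrix']; d=np.array([(u-K[0,2])/K[0,0],-(v-K[1,2])/K[1,1],-1.]); return np.array(c['rotation']).reshape(3,3)@d
def at_z(c,u,v,z):
    d=ray(c,u,v); o=np.array(c['xyz']); return o+d*(z-o[2])/d[2]
def at_d(c,u,v):
    dd=np.median(c['depth'][int(v)-1:int(v)+2,int(u)-1:int(u)+2]); return np.array(c['xyz'])+ray(c,u,v)*dd
E
python3 - <<'E'
from h import *
for n in('scene','top'):
    c=shot(n,n+'1.png'); print(n,[k for k in c],np.array(c['xyz']),np.array(c['rotation']),c['camera_matrix'])
print(ctrl.get_state())
E
```

```text
scene ['img', 'depth', 'camera_matrix', 'xyz', 'rotation'] [-0.16343566  0.30940629  0.5184483 ] [-0.25435474  0.39188353  0.7510191  -0.4665847 ] [[488.19319054   0.         283.07122717]
 [  0.         488.19319054 212.78289734]
 [  0.           0.           1.        ]]
top ['img', 'depth', 'camera_matrix', 'xyz', 'rotation'] [0.31682858 0.01330129 0.85681766] [-0.07714978  0.05704537  0.70805231 -0.69961108] [[390.1551006    0.         280.55940934]
 [  0.         390.1551006  204.03343144]
 [  0.           0.           1.        ]]
{'time': 0.1, 'qpos': array([ 1.16001861e+00,  2.87094592e-01,  1.57806213e+00,  2.82788994e-06,
        1.27860834e+00, -1.50003519e-01]), 'dq': array([-0.0015745 , -0.00249202, -0.00186433,  0.00144371,  0.00056559,
       -0.00024825]), 'joint_efforts': array([ 3.29925815e-04, -4.07294583e+01, -2.93700224e+01, -1.50002479e-04,
        3.39299026e-03, -1.00856646e-06]), 'eef_pos': array([0.17373049, 0.6515504 , 0.19435684]), 'tcp_rot': array([ 1.30018296e-01,  9.91511000e-01, -1.04341058e-03, -3.01887134e-04]), 'contact_force': array([0.84612641, 0.38031679, 0.72677434]), 'wrist_torque': array([ 0.01657399, -0.03174461,  0.00640678]), 'finger_force': 0.0, 'opening': 1.0000795567915366}
```

Rotation is a quaternion; both cameras are fixed.

```bash
sed -i "s/np.array(c\['rotation'\]).reshape(3,3)@d/R.from_quat(c['rotation']).as_matrix()@d/; 1i from scipy.spatial.transform import Rotation as R" h.py
```

```text
(no output)
```

View pics/scene1.png

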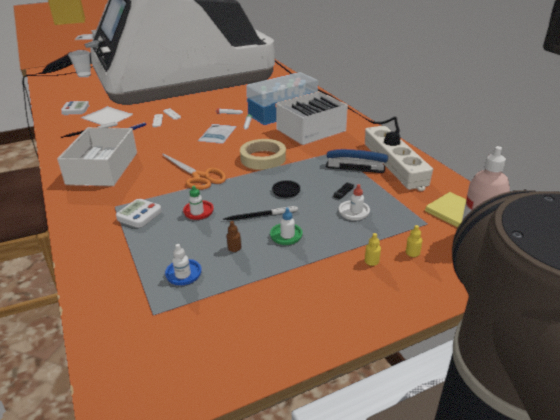

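View pics/top1.png

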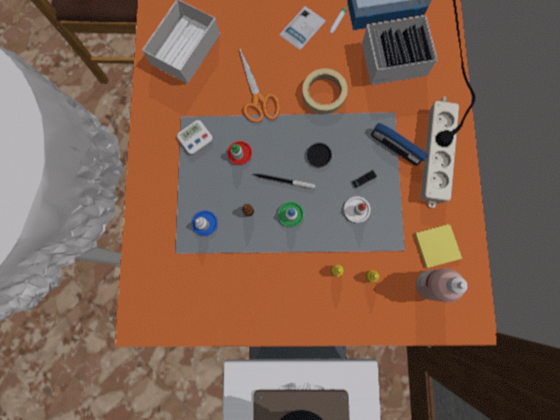

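The picture pair shows these bottles:
- Green cap in the red dish: scene (197,200), top (238,152).
- White cap in the blue dish: scene (181,262), top (203,223).
- Blue cap in the green dish: scene (287,225), top (290,214).
- Red cap in the white dish: scene (357,203), top (359,209).

The black dish is empty at scene (286,188), top (319,155). The look-alikes are brown at (234,237) and yellow at (373,250) and (414,242). Next I take enlarged crops with gridded axes.

```bash
python3 - <<'E'
from h import *
def crop(n,boxes,f,s):
    im=load(n)['img'][:,:,::-1]; out=[]
    for (u,v,w,h) in boxes:
        t=cv2.resize(im[v:v+h,u:u+w],None,fx=s,fy=s,interpolation=cv2.INTER_CUBIC)
        for k in range(0,w,10):
            cv2.line(t,(k*s,0),(k*s,4),(0,255,255),1); 
            if k%20==0: cv2.putText(t,str(u+k),(k*s,14),0,.35,(0,255,255),1)
        for k in range(0,h,10):
            cv2.line(t,(0,k*s),(4,k*s),(0,255,255),1); cv2.putText(t,str(v+k),(5,k*s+4),0,.35,(0,255,255),1)
        out.append(t)
    r=len(out)//2
    out=out if len(out)%2==0 else out+[out[-1]*0]
    k=len(out)//2
    cv2.imwrite('pics/'+f,np.vstack([np.hstack(out[:k]),np.hstack(out[k:])]))
crop('top',[(215,130,44,40),(182,203,44,40),(268,194,44,40),(336,190,44,40),(298,135,44,40)],'topc.png',6)
crop('scene',[(175,180,52,50),(158,238,52,50),(262,200,52,50),(330,178,52,50),(262,164,52,50)],'scenec.png',5)
E
```

```text
(no output)
```

View pics/topc.png

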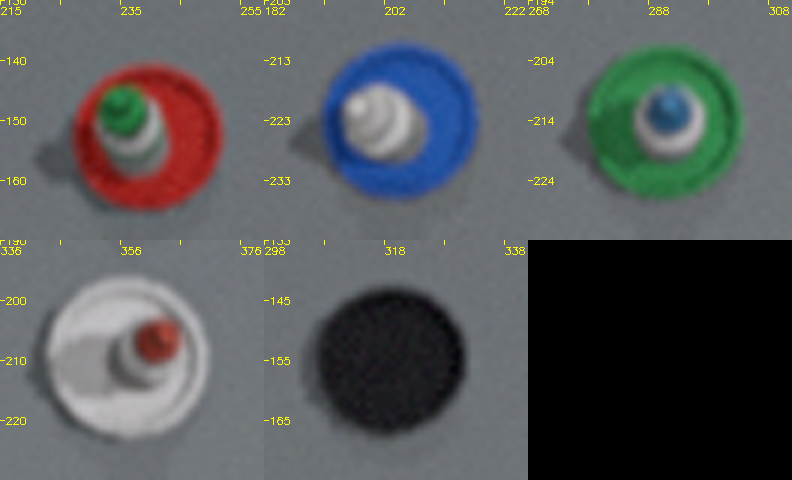

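View pics/scenec.png

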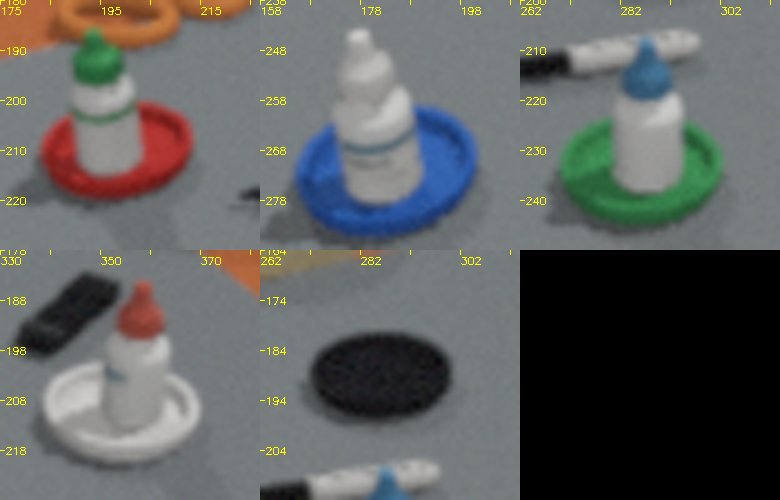

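Both crops confirm the pairing: green cap in red, white in blue, blue in green, red in white, black empty. Next I triangulate the tips and dish rims from both views.

```bash
python3 - <<'E'
from h import *
T=load('top');S=load('scene')
def tri(a,b):
    o1,o2=T['xyz'],S['xyz'];d1=ray(T,a[0]-.4,a[1]-.4);d2=ray(S,b[0]-.4,b[1]-.4)
    s=np.linalg.lstsq(np.c_[d1,-d2],o2-o1,rcond=None)[0]; p,q=o1+s[0]*d1,o2+s[1]*d2
    return (p+q)/2,np.linalg.norm(p-q)
D=dict(red=((240,153),(198.4,210)),blue=((204.8,223.2),(183.2,272)),green=((291,214.3),(286.2,234)),white=((357.5,209.7),(354.4,210)),black=((319.2,155),(286.2,189)))
B=dict(green=((235.2,146.2),(194,186.4)),white=((197.3,220.5),(177.6,244.8)),blue=((291.5,210),(287.4,208.4)),red=((362.8,206),(358.4,184.6)))
for n,X,z in(('dish',D,.011),('tip',B,.062)):
    for k,(a,b) in X.items():
        p,e=tri(a,b); zz=z+(.003 if n=='tip' and k=='white' else 0)
        print(n,k,(p*1e3).round(1),'gap',round(e*1e3,1),'top@z',(at_z(T,a[0]-.4,a[1]-.4,zz)*1e3).round(1)[:2],'scene@z',(at_z(S,b[0]-.4,b[1]-.4,zz)*1e3).round(1)[:2],'depthz',(at_d(T,*a)*1e3).round(1),'r',round(np.hypot(*p[:2]),3))
s=ctrl.get_state(); print(R.from_quat(s['tcp_rot']).as_matrix().round(3))
E
```

```text
dish red [601.8 128.8   5. ] gap 1.7 top@z [600.2 128.8] scene@z [592.3 130.2] depthz [590.9 124.5  35.9] r 0.615
dish blue [440.5 205.    6.1] gap 1.8 top@z [440.2 204.8] scene@z [434.1 205.3] depthz [435.  197.1  40.9] r 0.486
dish green [457.9  14.1   5. ] gap 1.9 top@z [457.4  14.9] scene@z [450.1  16.8] depthz [449.1  14.   55.6] r 0.458
dish white [ 466.  -132.4    5.8] gap 1.5 top@z [ 465.5 -130.9] scene@z [ 459.3 -128.6] depthz [ 460.1 -127.2   36.9] r 0.484
dish black [593.4 -52.    5.3] gap 2.2 top@z [592.1 -50.7] scene@z [584.3 -48.9] depthz [592.1 -51.8   8. ] r 0.596
tip green [598.9 131.7  59.6] gap 2.0 top@z [598.5 132.3] scene@z [594.2 131.8] depthz [598.3 131.7  60.1] r 0.613
tip white [437.8 207.3  63.7] gap 2.8 top@z [438.1 208.3] scene@z [435.1 206.4] depthz [437.2 207.3  65.4] r 0.484
tip blue [457.6  12.1  58.7] gap 3.5 top@z [457.9  13.6] scene@z [452.1  12.7] depthz [458.4  12.8  54.3] r 0.458
tip red [ 463.5 -134.4   62. ] gap 2.4 top@z [ 464.1 -133.4] scene@z [ 462.9 -135.5] depthz [ 463.6 -134.5   60.4] r 0.483
[[-0.966  0.258 -0.001]
 [ 0.258  0.966 -0.002]
 [ 0.    -0.002 -1.   ]]
```

Heights agree within a few mm (rim 11 and tip 62 expected), and every target lies within reach. The order will be blue→black, green→green, red→red, white→white, blue→blue. First I untwist the tool by 15° so its axes line up with the world axes.

```bash
python3 -m pendant '[{"dx":-6,"dy":-4,"twist":-8},{"dx":-12,"dy":-7.5,"twist":-15.1},{"dx":-17,"dy":-10.5,"twist":-15.1},{"dx":-22,"dy":-14,"twist":-15.1},{"dx":-27,"dy":-17,"twist":-15.1},{"dx":-32,"dy":-20,"twist":-15.1},{"dx":-34.8,"dy":-21.8,"twist":-15.1},{"dx":-34.8,"dy":-21.8,"twist":-15.1},{"dx":-34.8,"dy":-21.8,"twist":-15.1}]' 65 25; python3 -c "
from h import *
s=ctrl.get_state();print(s['eef_pos'],s['opening'],R.from_quat(s['tcp_rot']).as_matrix().round(3))"
```

```text
[0.17373049 0.6515504  0.19435684] 1.0000795567915366 [[-0.966  0.258 -0.001]
 [ 0.258  0.966 -0.002]
 [ 0.    -0.002 -1.   ]]$[0]: bad value
```

```bash
python3 -m pendant '[{"dx":-6,"dy":-4,"dz":0,"twist":-8},{"dx":-12,"dy":-7.5,"dz":0,"twist":-15.1},{"dx":-17,"dy":-10.5,"dz":0,"twist":-15.1},{"dx":-22,"dy":-14,"dz":0,"twist":-15.1},{"dx":-27,"dy":-17,"dz":0,"twist":-15.1},{"dx":-32,"dy":-20,"dz":0,"twist":-15.1},{"dx":-34.8,"dy":-21.8,"dz":0,"twist":-15.1},{"dx":-34.8,"dy":-21.8,"dz":0,"twist":-15.1},{"dx":-34.8,"dy":-21.8,"dz":0,"twist":-15.1}]' 65 25; python3 -c "
from h import *
s=ctrl.get_state();print(s['eef_pos'],s['opening'],R.from_quat(s['tcp_rot']).as_matrix().round(3))"
```

```text
time: 1.23
eef_pos: [0.4534, 0.3521, 0.1952]
tcp_rot: [-0.001, 1.0, -0.0, -0.001]
contact_force: [-0.4, 0.1, 0.7]
opening: 0.652
finger_force: 0.0
[0.45341464 0.352053   0.19517037] 0.6521078138338313 [[-1.    -0.003 -0.001]
 [-0.003  1.    -0.   ]
 [ 0.001 -0.    -1.   ]]
```

```bash
python3 -m pendant '[{"dx":0,"dy":-5,"dz":1,"twist":0},{"dx":0,"dy":-10,"dz":2,"twist":0},{"dx":0,"dy":-15,"dz":4,"twist":0},{"dx":-0.3,"dy":-20,"dz":6,"twist":0},{"dx":-0.3,"dy":-25,"dz":7,"twist":0},{"dx":-0.3,"dy":-30,"dz":8,"twist":0},{"dx":-0.3,"dy":-33.9,"dz":8.5,"twist":0},{"dx":-0.3,"dy":-33.9,"dz":8.5,"twist":0},{"dx":-0.3,"dy":-33.9,"dz":8.5,"twist":0}]'; python3 -c "
from h import *
shot('scene','s2.png');c=shot('top','t2.png')
a=cv2.imread('pics/s2.png')[60:360,130:460];b=cv2.imread('pics/t2.png')[100:340,150:420]
cv2.imwrite('pics/c2.png',np.hstack([cv2.resize(a,(440,400)),cv2.resize(b,(360,400))]))"
```

```text
time: 2.35
eef_pos: [0.4579, 0.0141, 0.1107]
tcp_rot: [-0.002, 1.0, 0.0, 0.0]
contact_force: [-0.3, -0.6, -0.6]
opening: 0.648
finger_force: 0.0
```

View pics/c2.png

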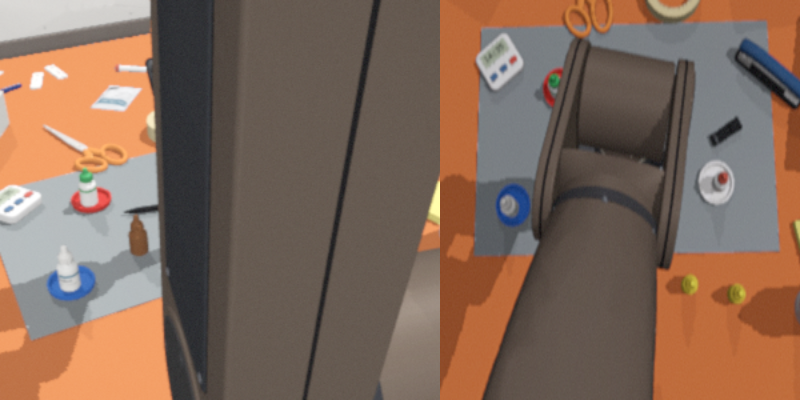

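The arm hides the bottle from both cameras, so I go down by the measured numbers and watch the force.

```bash
python3 -m pendant '[{"dx":0.1,"dy":-0.1,"dz":3.5,"twist":0},{"dx":0.1,"dy":-0.1,"dz":6,"twist":0},{"dx":0.1,"dy":-0.1,"dz":8,"twist":0},{"dx":0.1,"dy":-0.1,"dz":9.2,"twist":0},{"dx":0.1,"dy":-0.1,"dz":9.8,"twist":0},{"dx":0.1,"dy":-0.1,"dz":9.8,"twist":0}]' && python3 -m pendant '[{"dx":0,"dy":0,"dz":0,"twist":0},{"dx":0,"dy":0,"dz":0,"twist":0},{"dx":0,"dy":0,"dz":0,"twist":0},{"dx":0,"dy":0,"dz":0,"twist":0},{"dx":0,"dy":0,"dz":0,"twist":0},{"dx":0,"dy":0,"dz":0,"twist":0},{"dx":0,"dy":0,"dz":0,"twist":0},{"dx":0,"dy":0,"dz":0,"twist":0}]' 15 25
```

```text
time: 3.2
eef_pos: [0.4572, 0.0121, 0.0128]
tcp_rot: [-0.002, 1.0, 0.0, 0.0]
contact_force: [-0.8, 0.8, 0.4]
opening: 0.65
finger_force: 0.0
time: 4.2
eef_pos: [0.4577, 0.0117, 0.0132]
tcp_rot: [-0.001, 1.0, -0.0, 0.001]
contact_force: [-0.2, 1.1, 4.9]
opening: 0.19
finger_force: 24.5
```

Opening 0.19 and a 4.9 N reaction suggest a grip near the shoulder. I lift a little and look.

```bash
python3 -m pendant '[{"dx":0,"dy":0,"dz":-0.2,"twist":0},{"dx":0,"dy":0,"dz":-0.5,"twist":0},{"dx":0,"dy":0,"dz":-1,"twist":0},{"dx":0,"dy":0,"dz":-1.5,"twist":0},{"dx":0,"dy":0,"dz":-1.5,"twist":0}]' 5 25; python3 -c "
from h import *
shot('scene','s3.png');c=shot('top','t3.png')
print((np.array(load('scene')['img'])[200:260,260:320].mean()))
a=cv2.imread('pics/s3.png')[150:350,130:430];b=cv2.imread('pics/t3.png')[100:300,180:420]
cv2.imwrite('pics/c3.png',np.hstack([cv2.resize(a,(440,400)),cv2.resize(b,(360,400))]))"
```

```text
time: 4.82
eef_pos: [0.4575, 0.0117, 0.0282]
tcp_rot: [-0.001, 1.0, -0.0, 0.001]
contact_force: [0.0, 0.8, -0.6]
opening: 0.194
finger_force: 24.3
73.49268518518518
```

View pics/c3.png

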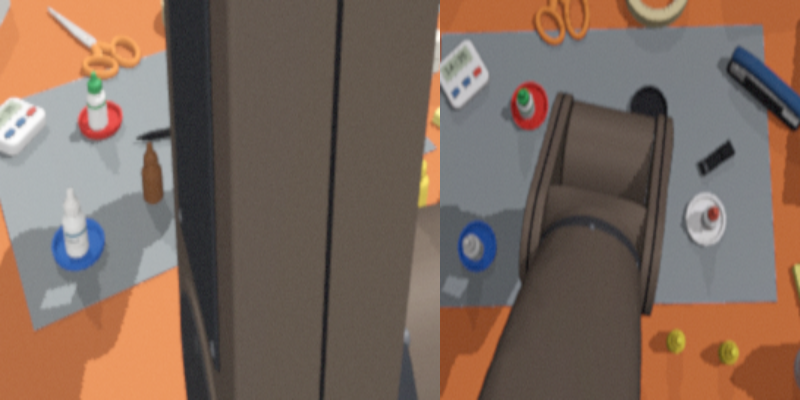

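The arm still hides the bottle, but 24 N at a steady opening says it is held. Because it was gripped while standing on the floor, placing at the same TCP height works. I lift and carry it to the black dish.

```bash
python3 -m pendant '[{"dx":0,"dy":0,"dz":-3,"twist":0},{"dx":0,"dy":0,"dz":-6,"twist":0},{"dx":-2,"dy":-1,"dz":-8,"twist":0},{"dx":-5,"dy":-2.5,"dz":-8.5,"twist":0},{"dx":-9,"dy":-4.5,"dz":-8.5,"twist":0},{"dx":-12,"dy":-5.8,"dz":-8.5,"twist":0},{"dx":-13.2,"dy":-6.2,"dz":-8.5,"twist":0},{"dx":-13.2,"dy":-6.2,"dz":-8.5,"twist":0},{"dx":-13.2,"dy":-6.2,"dz":-8.5,"twist":0}]'; python3 -c "
from h import *
shot('scene','s4.png');c=shot('top','t4.png')
a=cv2.imread('pics/s4.png')[100:300,130:430];b=cv2.imread('pics/t4.png')[100:300,180:420]
cv2.imwrite('pics/c4.png',np.hstack([cv2.resize(a,(440,400)),cv2.resize(b,(360,400))]))"
```

```text
time: 6.05
eef_pos: [0.5879, -0.0491, 0.1122]
tcp_rot: [-0.002, 1.0, 0.0, -0.001]
contact_force: [-0.6, -0.2, -0.6]
opening: 0.191
finger_force: 24.4
```

View pics/c4.png

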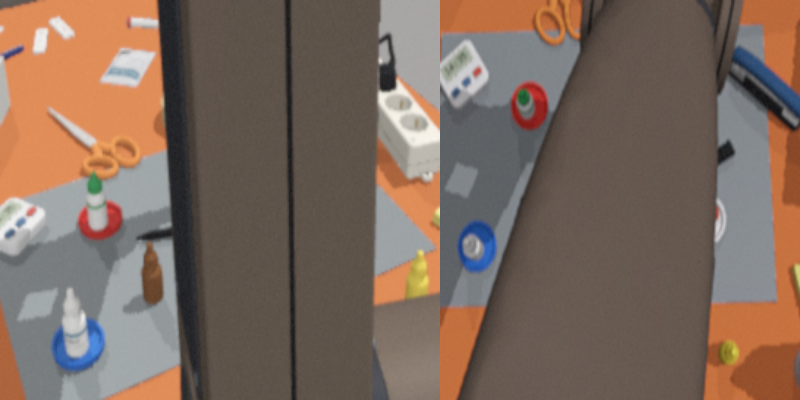

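Same picture, with the arm in the way and the green and white bottles undisturbed. I lower into the black dish, stopping about 1 mm high.

```bash
python3 -m pendant '[{"dx":0,"dy":0,"dz":3,"twist":0},{"dx":0,"dy":0,"dz":6,"twist":0},{"dx":0,"dy":0,"dz":8,"twist":0},{"dx":0,"dy":0,"dz":9,"twist":0},{"dx":0,"dy":0,"dz":9.4,"twist":0},{"dx":0,"dy":0,"dz":9.6,"twist":0},{"dx":0,"dy":0,"dz":9.8,"twist":0},{"dx":0,"dy":0,"dz":9.8,"twist":0}]'
```

```text
time: 7.15
eef_pos: [0.5894, -0.0499, 0.015]
tcp_rot: [-0.001, 1.0, -0.0, 0.0]
contact_force: [0.5, -1.1, -0.3]
opening: 0.193
finger_force: 24.4
```

```bash
python3 -m pendant '[{"dx":0,"dy":0,"dz":0.1,"twist":0},{"dx":0,"dy":0,"dz":0.2,"twist":0},{"dx":0,"dy":0,"dz":0.2,"twist":0}]' && python3 -m pendant '[{"dx":0,"dy":0,"dz":0,"twist":0},{"dx":0,"dy":0,"dz":0,"twist":0},{"dx":0,"dy":0,"dz":0,"twist":0},{"dx":0,"dy":0,"dz":0,"twist":0},{"dx":0,"dy":0,"dz":0,"twist":0}]' 65 && python3 -m pendant '[{"dx":0,"dy":0,"dz":-1,"twist":0},{"dx":0,"dy":0,"dz":-4,"twist":0},{"dx":0,"dy":0,"dz":-8,"twist":0},{"dx":0,"dy":0,"dz":-12,"twist":0},{"dx":0,"dy":5,"dz":-14,"twist":0},{"dx":0,"dy":10,"dz":-14,"twist":0},{"dx":0,"dy":15,"dz":-14,"twist":0},{"dx":0,"dy":20,"dz":-14,"twist":0},{"dx":0,"dy":25,"dz":-14,"twist":0},{"dx":0,"dy":30,"dz":-14,"twist":0}]'; python3 -c "
from h import *
shot('scene','s5.png');c=shot('top','t5.png')
a=cv2.imread('pics/s5.png')[100:300,130:430];b=cv2.imread('pics/t5.png')[100:300,180:420]
cv2.imwrite('pics/c5.png',np.hstack([cv2.resize(a,(440,400)),cv2.resize(b,(360,400))]))"
```

```text
time: 7.52
eef_pos: [0.5897, -0.0499, 0.0133]
tcp_rot: [-0.001, 1.0, -0.0, 0.001]
contact_force: [-0.0, 0.2, 2.9]
opening: 0.192
finger_force: 24.7
time: 8.15
eef_pos: [0.5891, -0.0498, 0.0126]
tcp_rot: [-0.001, 1.0, 0.0, -0.0]
contact_force: [-0.2, -0.1, -1.1]
opening: 0.646
finger_force: 0.0
time: 9.4
eef_pos: [0.5884, 0.2518, 0.1537]
tcp_rot: [-0.001, 1.0, 0.0, 0.001]
contact_force: [0.2, -0.4, -0.3]
opening: 0.652
finger_force: 0.0
```

View pics/c5.png

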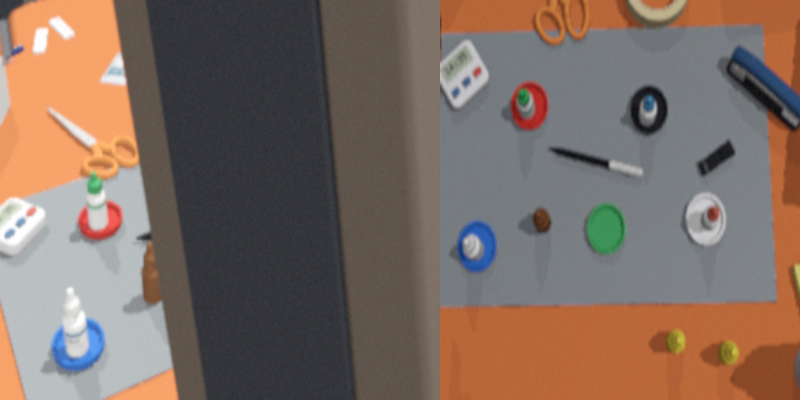

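The top view shows the blue bottle upright in the black dish (crop (648,108)), and the green dish empty (605,229). Next I grasp the green bottle.

```bash
python3 -m pendant '[{"dx":-0.8,"dy":-4,"dz":1,"twist":0},{"dx":-0.8,"dy":-8,"dz":3,"twist":0},{"dx":-0.8,"dy":-12,"dz":4.2,"twist":0},{"dx":-0.8,"dy":-12,"dz":4.2,"twist":0},{"dx":-0.8,"dy":-12,"dz":4.2,"twist":0},{"dx":-0.8,"dy":-12,"dz":8,"twist":0},{"dx":-0.8,"dy":-12,"dz":11,"twist":0},{"dx":-0.8,"dy":-12,"dz":13,"twist":0},{"dx":-0.8,"dy":-12,"dz":14,"twist":0},{"dx":-0.8,"dy":-12,"dz":14,"twist":0}]' && python3 -m pendant '[{"dx":0,"dy":0,"dz":0,"twist":0},{"dx":0,"dy":0,"dz":0,"twist":0},{"dx":0,"dy":0,"dz":0,"twist":0},{"dx":0,"dy":0,"dz":0,"twist":0},{"dx":0,"dy":0,"dz":0,"twist":0},{"dx":0,"dy":0,"dz":0,"twist":0},{"dx":0,"dy":0,"dz":0,"twist":0}]' 10 25
```

```text
time: 10.75
eef_pos: [0.5967, 0.1305, 0.0126]
tcp_rot: [-0.002, 1.0, 0.0, -0.0]
contact_force: [-0.4, -0.2, 0.9]
opening: 0.648
finger_force: 0.0
time: 11.62
eef_pos: [0.5976, 0.1303, 0.0137]
tcp_rot: [-0.001, 1.0, 0.0, 0.001]
contact_force: [-0.4, 0.2, 4.4]
opening: 0.175
finger_force: 24.8
```

```bash
python3 -m pendant '[{"dx":0,"dy":0,"dz":-1,"twist":0},{"dx":0,"dy":0,"dz":-4,"twist":0},{"dx":0,"dy":0,"dz":-8,"twist":0},{"dx":3,"dy":-2.5,"dz":-9.5,"twist":0},{"dx":6,"dy":-5,"dz":-9.5,"twist":0},{"dx":9,"dy":-7.5,"dz":-9.5,"twist":0},{"dx":12,"dy":-10,"dz":-9.5,"twist":0},{"dx":14.2,"dy":-11.5,"dz":-9.5,"twist":0},{"dx":14.2,"dy":-11.5,"dz":-9.5,"twist":0},{"dx":14.2,"dy":-11.5,"dz":-9.5,"twist":0}]' && python3 -m pendant '[{"dx":0,"dy":0,"dz":3,"twist":0},{"dx":0,"dy":0,"dz":6,"twist":0},{"dx":0,"dy":0,"dz":8,"twist":0},{"dx":0,"dy":0,"dz":8.8,"twist":0},{"dx":0,"dy":0,"dz":9.2,"twist":0},{"dx":0,"dy":0,"dz":9.4,"twist":0},{"dx":0,"dy":0,"dz":9.5,"twist":0},{"dx":0,"dy":0,"dz":9.5,"twist":0}]'
```

```text
time: 12.88
eef_pos: [0.4554, 0.015, 0.1078]
tcp_rot: [-0.001, 1.0, 0.0, 0.0]
contact_force: [0.3, 0.5, 0.0]
opening: 0.174
finger_force: 24.4
time: 13.88
eef_pos: [0.4561, 0.0147, 0.0138]
tcp_rot: [-0.001, 1.0, -0.0, 0.001]
contact_force: [0.1, 1.3, 3.5]
opening: 0.172
finger_force: 25.0
```

Contact felt (3.5 N). I release, rise, go over to the red bottle and grasp it.

```bash
python3 -m pendant '[{"dx":0,"dy":0,"dz":0,"twist":0},{"dx":0,"dy":0,"dz":0,"twist":0},{"dx":0,"dy":0,"dz":0,"twist":0},{"dx":0,"dy":0,"dz":0,"twist":0},{"dx":0,"dy":0,"dz":0,"twist":0}]' 65 && python3 -m pendant '[{"dx":0,"dy":0,"dz":-1,"twist":0},{"dx":0,"dy":0,"dz":-4,"twist":0},{"dx":0,"dy":0,"dz":-8,"twist":0},{"dx":0,"dy":0,"dz":-11,"twist":0},{"dx":-0.8,"dy":-5,"dz":-11,"twist":0},{"dx":-0.8,"dy":-10,"dz":-11,"twist":0},{"dx":-0.8,"dy":-14.9,"dz":-10,"twist":0},{"dx":-0.8,"dy":-14.9,"dz":-10,"twist":0},{"dx":-0.8,"dy":-14.9,"dz":-10,"twist":0}]'; python3 -c "
from h import *
shot('scene','s6.png');c=shot('top','t6.png')
a=cv2.imread('pics/s6.png')[100:300,130:430];b=cv2.imread('pics/t6.png')[100:300,180:420]
cv2.imwrite('pics/c6.png',np.hstack([cv2.resize(a,(440,400)),cv2.resize(b,(360,400))]))"
```

```text
time: 14.5
eef_pos: [0.4548, 0.0148, 0.0125]
tcp_rot: [-0.001, 1.0, 0.0, -0.0]
contact_force: [0.6, 0.5, -0.2]
opening: 0.65
finger_force: 0.0
time: 15.62
eef_pos: [0.4633, -0.1339, 0.1129]
tcp_rot: [-0.001, 1.0, 0.0, 0.0]
contact_force: [0.4, 0.4, 0.5]
opening: 0.653
finger_force: 0.0
```

View pics/c6.png

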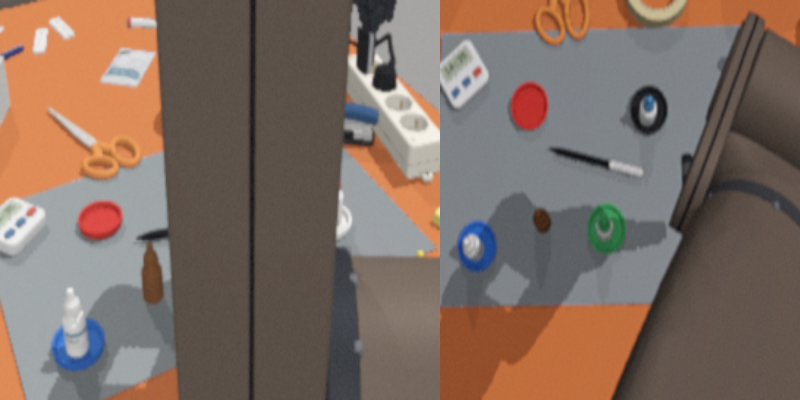

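The green bottle stands in the green dish (crop (604,228)), and the red dish (530,105) is empty. Now I grasp the red bottle.

```bash
python3 -m pendant '[{"dx":0,"dy":0,"dz":3,"twist":0},{"dx":0,"dy":0,"dz":6,"twist":0},{"dx":0,"dy":0,"dz":8.5,"twist":0},{"dx":0,"dy":0,"dz":9.6,"twist":0},{"dx":0,"dy":0,"dz":10,"twist":0},{"dx":0,"dy":0,"dz":10,"twist":0}]' && python3 -m pendant '[{"dx":0,"dy":0,"dz":0,"twist":0},{"dx":0,"dy":0,"dz":0,"twist":0},{"dx":0,"dy":0,"dz":0,"twist":0},{"dx":0,"dy":0,"dz":0,"twist":0},{"dx":0,"dy":0,"dz":0,"twist":0},{"dx":0,"dy":0,"dz":0,"twist":0},{"dx":0,"dy":0,"dz":0,"twist":0}]' 10 25
```

```text
time: 16.48
eef_pos: [0.464, -0.1342, 0.0133]
tcp_rot: [-0.002, 1.0, -0.0, 0.001]
contact_force: [-1.4, 0.7, 0.2]
opening: 0.647
finger_force: 0.0
time: 17.35
eef_pos: [0.464, -0.1345, 0.0133]
tcp_rot: [-0.001, 1.0, -0.0, 0.001]
contact_force: [-0.2, 1.0, 5.8]
opening: 0.191
finger_force: 24.7
```

```bash
python3 -m pendant '[{"dx":0,"dy":0,"dz":-1,"twist":0},{"dx":0,"dy":0,"dz":-5,"twist":0},{"dx":0,"dy":0,"dz":-10,"twist":0},{"dx":-2,"dy":4,"dz":-10.5,"twist":0},{"dx":-4.5,"dy":9,"dz":-10.5,"twist":0},{"dx":-7,"dy":14,"dz":-10.5,"twist":0},{"dx":-9.5,"dy":19,"dz":-10.5,"twist":0},{"dx":-12,"dy":24,"dz":-10.5,"twist":0},{"dx":-13.4,"dy":26.4,"dz":-10.5,"twist":0},{"dx":-13.4,"dy":26.4,"dz":-10.5,"twist":0}]' && python3 -m pendant '[{"dx":0,"dy":0,"dz":0,"twist":0},{"dx":0,"dy":0,"dz":3,"twist":0},{"dx":0,"dy":0,"dz":6,"twist":0},{"dx":0,"dy":0,"dz":8.5,"twist":0},{"dx":0,"dy":0,"dz":9.6,"twist":0},{"dx":0,"dy":0,"dz":10.1,"twist":0},{"dx":0,"dy":0,"dz":10.4,"twist":0},{"dx":0,"dy":0,"dz":10.5,"twist":0},{"dx":0,"dy":0,"dz":10.5,"twist":0}]'
```

```text
time: 18.6
eef_pos: [0.5965, 0.1317, 0.1171]
tcp_rot: [-0.003, 1.0, -0.0, -0.001]
contact_force: [0.2, 0.3, -0.6]
opening: 0.191
finger_force: 24.6
time: 19.73
eef_pos: [0.5973, 0.1302, 0.0135]
tcp_rot: [-0.001, 1.0, -0.0, 0.001]
contact_force: [1.3, -0.4, 0.7]
opening: 0.186
finger_force: 24.6
```

```bash
python3 -m pendant '[{"dx":0,"dy":0,"dz":0.1,"twist":0},{"dx":0,"dy":0,"dz":0.1,"twist":0}]' && python3 -m pendant '[{"dx":0,"dy":0,"dz":0,"twist":0},{"dx":0,"dy":0,"dz":0,"twist":0},{"dx":0,"dy":0,"dz":0,"twist":0},{"dx":0,"dy":0,"dz":0,"twist":0},{"dx":0,"dy":0,"dz":0,"twist":0}]' 65 && python3 -m pendant '[{"dx":0,"dy":0,"dz":-1,"twist":0},{"dx":0,"dy":0,"dz":-4,"twist":0},{"dx":0,"dy":0,"dz":-8,"twist":0},{"dx":0,"dy":0,"dz":-11,"twist":0},{"dx":5,"dy":2.4,"dz":-11,"twist":0},{"dx":10,"dy":4.8,"dz":-11,"twist":0},{"dx":14,"dy":7,"dz":-11,"twist":0},{"dx":16.1,"dy":7.8,"dz":-11,"twist":0},{"dx":16.1,"dy":7.8,"dz":-10,"twist":0},{"dx":16.1,"dy":7.8,"dz":-10,"twist":0}]'; python3 -c "
from h import *
shot('scene','s7.png');c=shot('top','t7.png')
a=cv2.imread('pics/s7.png')[100:300,130:430];b=cv2.imread('pics/t7.png')[100:300,180:420]
cv2.imwrite('pics/c7.png',np.hstack([cv2.resize(a,(440,400)),cv2.resize(b,(360,400))]))"
```

```text
time: 19.98
eef_pos: [0.5979, 0.1302, 0.0134]
tcp_rot: [-0.001, 1.0, -0.0, 0.001]
contact_force: [-1.1, -1.2, 4.9]
opening: 0.189
finger_force: 25.0
time: 20.6
eef_pos: [0.5966, 0.1302, 0.0115]
tcp_rot: [-0.001, 1.0, -0.0, -0.0]
contact_force: [-0.0, -0.5, 0.1]
opening: 0.653
finger_force: 0.0
time: 21.85
eef_pos: [0.4355, 0.2074, 0.1111]
tcp_rot: [-0.001, 1.0, -0.0, -0.0]
contact_force: [0.3, -0.5, -0.2]
opening: 0.651
finger_force: 0.0
```

View pics/c7.png

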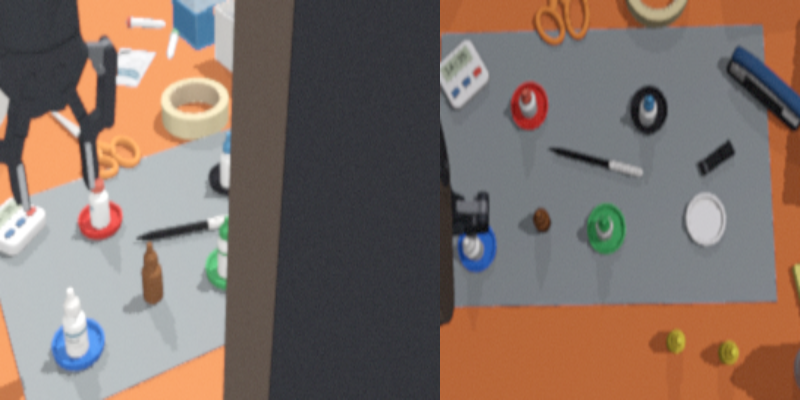

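Red stands in the red dish (crop (528,102)), and the white dish is empty (706,220). The open fingers straddle the white bottle's column, so I grasp it.

```bash
python3 -m pendant '[{"dx":-0.1,"dy":0,"dz":3,"twist":0},{"dx":-0.1,"dy":0,"dz":6,"twist":0},{"dx":-0.1,"dy":0,"dz":8.5,"twist":0},{"dx":-0.1,"dy":0,"dz":9.5,"twist":0},{"dx":-0.1,"dy":0,"dz":9.8,"twist":0},{"dx":-0.1,"dy":0,"dz":9.8,"twist":0}]' && python3 -m pendant '[{"dx":0,"dy":0,"dz":0,"twist":0},{"dx":0,"dy":0,"dz":0,"twist":0},{"dx":0,"dy":0,"dz":0,"twist":0},{"dx":0,"dy":0,"dz":0,"twist":0},{"dx":0,"dy":0,"dz":0,"twist":0},{"dx":0,"dy":0,"dz":0,"twist":0},{"dx":0,"dy":0,"dz":0,"twist":0}]' 10 25
```

```text
time: 22.7
eef_pos: [0.4373, 0.2078, 0.0144]
tcp_rot: [-0.001, 1.0, 0.0, 0.001]
contact_force: [-0.4, 0.4, 0.7]
opening: 0.65
finger_force: 0.0
time: 23.58
eef_pos: [0.4371, 0.2079, 0.0143]
tcp_rot: [-0.001, 1.0, 0.0, 0.001]
contact_force: [-0.3, -0.1, 5.6]
opening: 0.161
finger_force: 24.8
```

```bash
python3 -m pendant '[{"dx":0,"dy":0,"dz":-1,"twist":0},{"dx":0,"dy":0,"dz":-5,"twist":0},{"dx":0,"dy":0,"dz":-10,"twist":0},{"dx":-1,"dy":-5,"dz":-11,"twist":0},{"dx":-2.6,"dy":-11,"dz":-11,"twist":0},{"dx":-2.6,"dy":-17,"dz":-11,"twist":0},{"dx":-2.6,"dy":-23,"dz":-11,"twist":0},{"dx":-2.6,"dy":-29,"dz":-11,"twist":0},{"dx":-2.6,"dy":-33.8,"dz":-11,"twist":0},{"dx":-2.6,"dy":-33.8,"dz":-11,"twist":0}]' && python3 -m pendant '[{"dx":0,"dy":0,"dz":0,"twist":0},{"dx":0,"dy":0,"dz":3,"twist":0},{"dx":0,"dy":0,"dz":6,"twist":0},{"dx":0,"dy":0,"dz":9,"twist":0},{"dx":0,"dy":0,"dz":10.2,"twist":0},{"dx":0,"dy":0,"dz":10.7,"twist":0},{"dx":0,"dy":0,"dz":11,"twist":0},{"dx":0,"dy":0,"dz":11.1,"twist":0},{"dx":0,"dy":0,"dz":11.1,"twist":0}]'
```

```text
time: 24.82
eef_pos: [0.4629, -0.1328, 0.1236]
tcp_rot: [0.001, 1.0, -0.0, -0.0]
contact_force: [0.6, 0.2, 0.0]
opening: 0.155
finger_force: 24.3
time: 25.95
eef_pos: [0.4647, -0.1307, 0.0143]
tcp_rot: [-0.001, 1.0, -0.001, 0.001]
contact_force: [-0.7, 0.7, 6.2]
opening: 0.163
finger_force: 25.3
```

```bash
python3 -m pendant '[{"dx":0,"dy":0,"dz":0,"twist":0},{"dx":0,"dy":0,"dz":0,"twist":0},{"dx":0,"dy":0,"dz":0,"twist":0},{"dx":0,"dy":0,"dz":0,"twist":0},{"dx":0,"dy":0,"dz":0,"twist":0}]' 65 && python3 -m pendant '[{"dx":0,"dy":0,"dz":-1,"twist":0},{"dx":0,"dy":0,"dz":-4,"twist":0},{"dx":0,"dy":0,"dz":-8,"twist":0},{"dx":0,"dy":0,"dz":-11,"twist":0},{"dx":-4,"dy":2.5,"dz":-11,"twist":0},{"dx":-8,"dy":5,"dz":-11,"twist":0},{"dx":-12.5,"dy":8,"dz":-11,"twist":0},{"dx":-12.5,"dy":8,"dz":-10,"twist":0},{"dx":-12.5,"dy":8,"dz":-10,"twist":0},{"dx":-12.5,"dy":8,"dz":-10,"twist":0}]'
```

```text
time: 26.58
eef_pos: [0.4633, -0.1302, 0.0125]
tcp_rot: [-0.001, 1.0, 0.0, -0.0]
contact_force: [-0.3, -0.3, -0.4]
opening: 0.65
finger_force: 0.0
time: 27.82
eef_pos: [0.5872, -0.0504, 0.1126]
tcp_rot: [-0.001, 1.0, 0.0, -0.0]
contact_force: [-0.9, 0.0, 0.6]
opening: 0.651
finger_force: 0.0
```

```bash
python3 -m pendant '[{"dx":-0.1,"dy":0,"dz":3,"twist":0},{"dx":-0.1,"dy":0,"dz":6,"twist":0},{"dx":-0.1,"dy":0,"dz":8.5,"twist":0},{"dx":-0.1,"dy":0,"dz":9.5,"twist":0},{"dx":-0.1,"dy":0,"dz":10,"twist":0},{"dx":-0.1,"dy":0,"dz":10,"twist":0}]' && python3 -m pendant '[{"dx":0,"dy":0,"dz":0,"twist":0},{"dx":0,"dy":0,"dz":0,"twist":0},{"dx":0,"dy":0,"dz":0,"twist":0},{"dx":0,"dy":0,"dz":0,"twist":0},{"dx":0,"dy":0,"dz":0,"twist":0},{"dx":0,"dy":0,"dz":0,"twist":0},{"dx":0,"dy":0,"dz":0,"twist":0}]' 10 25
```

```text
time: 28.58
eef_pos: [0.5896, -0.0502, 0.0134]
tcp_rot: [-0.001, 1.0, -0.0, 0.001]
contact_force: [0.5, -0.9, 0.5]
opening: 0.649
finger_force: 0.0
time: 29.45
eef_pos: [0.5898, -0.0498, 0.0134]
tcp_rot: [-0.001, 1.0, -0.0, 0.001]
contact_force: [-0.1, 2.0, 5.6]
opening: 0.188
finger_force: 24.6
```

```bash
python3 -m pendant '[{"dx":0,"dy":0,"dz":-1,"twist":0},{"dx":0,"dy":0,"dz":-5,"twist":0},{"dx":0,"dy":0,"dz":-10,"twist":0},{"dx":2,"dy":4,"dz":-10.5,"twist":0},{"dx":5,"dy":9,"dz":-10.5,"twist":0},{"dx":8,"dy":14,"dz":-10.5,"twist":0},{"dx":11,"dy":19,"dz":-10.5,"twist":0},{"dx":14,"dy":24,"dz":-10.5,"twist":0},{"dx":15,"dy":25.5,"dz":-10.5,"twist":0},{"dx":15,"dy":25.5,"dz":-10.5,"twist":0}]' && python3 -m pendant '[{"dx":0,"dy":0,"dz":0,"twist":0},{"dx":0,"dy":0,"dz":3,"twist":0},{"dx":0,"dy":0,"dz":6,"twist":0},{"dx":0,"dy":0,"dz":8.5,"twist":0},{"dx":0,"dy":0,"dz":9.6,"twist":0},{"dx":0,"dy":0,"dz":10.1,"twist":0},{"dx":0,"dy":0,"dz":10.4,"twist":0},{"dx":0,"dy":0,"dz":10.5,"twist":0},{"dx":0,"dy":0,"dz":10.5,"twist":0}]'
```

```text
time: 30.7
eef_pos: [0.4379, 0.2051, 0.1174]
tcp_rot: [-0.003, 1.0, -0.0, -0.0]
contact_force: [-0.3, -0.0, -1.1]
opening: 0.191
finger_force: 24.5
time: 31.82
eef_pos: [0.4392, 0.2049, 0.0135]
tcp_rot: [-0.002, 1.0, 0.0, 0.001]
contact_force: [0.0, 0.0, 1.5]
opening: 0.192
finger_force: 24.6
```

Contact again. I release, rise and back off to the left for the final look.

```bash
python3 -m pendant '[{"dx":0,"dy":0,"dz":0,"twist":0},{"dx":0,"dy":0,"dz":0,"twist":0},{"dx":0,"dy":0,"dz":0,"twist":0},{"dx":0,"dy":0,"dz":0,"twist":0},{"dx":0,"dy":0,"dz":0,"twist":0}]' 65 && python3 -m pendant '[{"dx":0,"dy":0,"dz":-1,"twist":0},{"dx":0,"dy":0,"dz":-4,"twist":0},{"dx":0,"dy":0,"dz":-8,"twist":0},{"dx":0,"dy":0,"dz":-13,"twist":0},{"dx":3,"dy":5,"dz":-16,"twist":0},{"dx":6,"dy":11,"dz":-18,"twist":0},{"dx":9,"dy":17,"dz":-18,"twist":0},{"dx":12,"dy":23,"dz":-18,"twist":0},{"dx":15,"dy":29,"dz":-18,"twist":0},{"dx":20,"dy":34,"dz":-18,"twist":0}]' && python3 -m pendant '[{"dx":0,"dy":0,"dz":0,"twist":0},{"dx":5,"dy":7,"dz":0,"twist":0},{"dx":5,"dy":7,"dz":0,"twist":0},{"dx":5,"dy":7,"dz":0,"twist":0},{"dx":5,"dy":7,"dz":0,"twist":0}]'; python3 -c "
from h import *
shot('scene','s8.png');c=shot('top','t8.png')
a=cv2.imread('pics/s8.png')[150:300,130:430];b=cv2.imread('pics/t8.png')[130:250,170:410]
cv2.imwrite('pics/c8.png',np.vstack([cv2.resize(a,(600,300)),cv2.resize(b,(600,300))]))"
```

```text
time: 32.45
eef_pos: [0.4384, 0.2048, 0.0126]
tcp_rot: [-0.001, 1.0, -0.0, -0.0]
contact_force: [0.4, 1.0, 0.5]
opening: 0.651
finger_force: 0.0
time: 33.7
eef_pos: [0.2569, 0.5225, 0.1936]
tcp_rot: [-0.001, 1.0, 0.001, 0.001]
contact_force: [1.3, -1.1, 0.1]
opening: 0.647
finger_force: 0.0
time: 34.33
eef_pos: [0.2085, 0.5894, 0.1926]
tcp_rot: [-0.001, 1.0, -0.0, 0.0]
contact_force: [0.9, -0.8, 0.5]
opening: 0.649
finger_force: 0.0
```

View pics/c8.png

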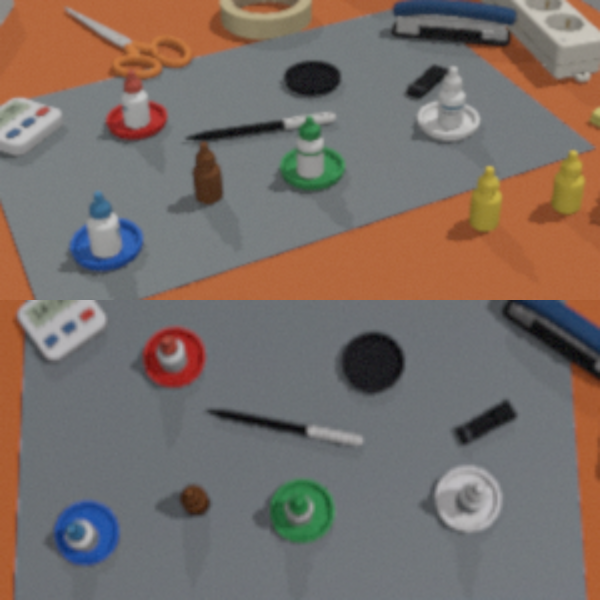

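All four stand upright, near the centre of their own dishes: red (135,118), blue (105,240), green (312,165) and white (450,118). Black is empty and the look-alikes are untouched.

```bash
python3 -c "
from plant import ctrl
print(ctrl.sign_off())"
```

```text
the job is handed in; nothing more can be done
None
```

All four bottles look upright in the dish of their own cap colour in the last pictures, with the arm clear; I handed the job in at about 34 s and no verdict came back.

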